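Take a braid's width off the pricking with sprung tweezers

ROBOT

A 6-joint arm with a two-finger parallel gripper is mounted at the origin on the work surface. World frame = base frame: x ahead of the robot, y to its left, z up, the work surface at z = 0. Lengths are in mm, angles in rad, forces in N, time in s.
With the tool pointing down it reaches from about 275 to 750 mm from the base axis. Payload 10.2 kg.
Tool frame: the origin (TCP) lies between the finger pads; the fingertips stand 17 mm ahead of it and the grasp point (between the pads) lies 2 mm behind it; z points along the fingers, y is the line along which they close (so a half turn about z gives the same grasp; the last joint's range is limited). The gripper opens to 85 mm and grips with 20 to 120 N. Pads are 22 mm wide; open, the fingers measure 114 mm over their backs; the gripper's body (76 mm by 85 mm) begins 54 mm behind the grasp point. The pads swing forward as they close: fully open they stand 13 mm farther back than shut.
Start: joints at [1.102, 0.313, 1.498, -0, 1.331, -0.223], TCP at [127.762, 509.223, 248.294] pointing down, gripper open.
Joint ranges: [-2.94, 2.94], [-0.97, 2.17], [0.19, 2.56], [-1.23, 4.37], [0.02, 3.11], [-2.88, 2.88]. Speed limits (rad/s): [2.39, 2.39, 3.01, 3.14, 3.14, 3.14].

INTERFACE

Orientations are given as a unit quaternion [w, x, y, z].
In Python, from rig import * gives the robot as it stands.
- The arm moves only by the tool step_arm, never from a script. Its argument "commands" is text: rows parted by semicolons, each of 7 numbers parted by spaces: the opening, from 0 (shut) to 1 (fully open), then the shift along the tool's x, y, z in cm, then the turn, a rotation vector about the tool's x, y, z in rad. In form: hand x y z rx ry rz; .... A call has 1 to 20 rows; each row is the pose to reach, as a shift and turn from the pose commanded when the call began, along the tool's axes at that moment; what a row does not reach only later rows make up. A row lasts 1/12 s, in which the tool goes at most 41.7 mm and 7.16 degrees, less where a joint would pass 70% of its speed; a pose out of reach is approached as far as the arm can. A call with a gripper value outside its range is refused whole. The fingers move at their own pace and stop on an object; "newtons" is the grip in N (left out, the last holds). Time passes only in rows, so rows that repeat a pose let the fingers close. It gives the time, the measured TCP pose, the force, the opening and the grip force at its end, in the units of the state.
- sense(): the state, without advancing time (a new reading comes with each control period).
- capture(name): name is "scene" or "top"; returns the picture (384x512x3 uint8, red, green, blue); there is no depth.
- camera_model(name): a dict with "mtx" (3x3 intrinsics, pixels), "k1" (the pictures are not rectified: a ray, as slopes to the right and down, at radius r is drawn at 1 + k1 r^2 times it, then the intrinsics apply), "eye" and "rotation" of the camera in the world. Camera axes: x right, y down, z forward; pixel columns grow to the right and rows downward; lengths in mm; the calibration is good to about 2 mm. A picture is of the moment at which its call begins. camera_model takes no time and is no camera call.
- finish_job(): hands the job in; it is judged then, once.
Trained networks look in the newest picture that a camera, given by its name, has taken for a name from the list of things; names that differ only in an ending like _2 or _b are one class to them, and where a whole thing is asked for, a point or a joint stands for the part that bears it (a point fixed in the world has none). Each returns a list of dicts, best first, with "score" (0 to 1); they miss things now and then, are a little off and sometimes report something else, mostly with a low value. They report only what shows in the picture. A call takes as long as a camera call.
- search_frame(camera, label): "rect" ([centre column, centre row, width, height] in pixels, round what is visible of it).
- trace(camera, label): "mask" (384x512 bool, what is visible of it) and "rect" ([centre column, centre row, width, height] in pixels, round what is visible of it).
- spot_point(camera, label): "xy" ([column, row] in pixels: a listed point, or the origin of a listed thing).
The state is a dict: "time_s": time; "joints": joint angles; "dq": joint speeds; "tau": joint torques, N m; "eef_pos": TCP position; "ee_rot": TCP orientation; "force": force on the tool from outside, world axes, zero at the start; "wrist_torque": the same for the moment, N m; "grip_width": opening from 0.0 (shut) to 1.0 (fully open); "grip_force": force on a finger pad.
Only numpy, scipy, OpenCV 4.12 (cv2) and the standard library are available. Lean on these libraries where they do the work, as an engineer would, in place of code of your own. Each camera call takes 0.05 s, during which the arm holds its last target. There are 200 camera calls.

TASK

On the lace pillow, two red flat-headed pins pushed flush into the blue pattern card mark the width of the braid. Take the sprung tweezers from the tool block and, holding them upright with the points down, squeeze them until one point stands over each red pin head, a few millimetres clear of it, then keep that gap steady for at least two seconds and finish still holding it there. Do not press the points on the card, and leave the bobbins, spools, pin box and scissors where they lie.

Things in the scene. Friction and masses are not known exactly. Their poses are not given: they have to be found in the camera images.
- tweezers: Steel tweezers, 115 mm long, 40 g, standing points down in the tool block's slot at the start. Origin: midway between the two points, at their ends, when unsqueezed; z runs up to the closed end, x along the 10 mm width of the arms, y from point b to point a: squeeze the arms together along y. Both arms swing equally, so the middle between the points stays in line with the middle of the fingers.
- grip (a point): Where to take hold of the tweezers from above: on their z axis, 60 mm above the points (the closed end stands 55 mm higher still), between the 13 mm wide dark purple ribbed grips, which cover the outer faces from 44 to 70 mm above the points. Outer width over the grips' lower end: 34.5 mm unsqueezed, and 0.6 mm less for each mm that the gap between the points shrinks.
- jaw (a joint): How far the tweezers are squeezed: angle in rad, 0 unsqueezed (points 32 mm apart, centre to centre), growing as they are squeezed, stop at 0.26. Gap in mm = 32 - 110 x angle, within 0.5 mm. The spring pushes on each finger with about 1 N at first touch, 3.5 N at a 22 mm gap, 6 N at 12 mm: grip with 15 N or more, so that the fingers' opening sets the gap.
- tip_a (a point): End of the tweezers' point on the +y side of tweezers: centre of a tip 6 mm by 2.5 mm.
- tip_b (a point): End of the other point, on the jaw.
- stand: Pale wooden tool block 120 x 70 x 34 mm, fixed; origin at the centre of its underside. Its slot for the tweezers is centred 28 mm to -x of the origin, 12 mm (x) by 45 mm (y), 26 mm deep, floor at 8 mm. Three short tools stand at its +x end, tops up to 96 mm above the table.
- pillow: Firm square lace pillow with a brown patchwork cover, 300 x 300 mm, fixed; origin at the centre of its underside, its flat top 40 mm above. A blue pattern card 220 x 64 mm lies along its x axis in the middle of the top.
- pin_a: One of two red flat pin heads on the blue card, 8 mm across, standing 1.5 mm above the card; origin at the centre of the head's underside, at the card's surface. Fixed. The centres of the two are 12 to 20 mm apart, roughly across the card.
- pin_b: The other red pin head, the same.
- bobbin1: Turned ochre wooden lace bobbin wound with blue thread, 100 mm long, 12 mm thick, lying on the pillow; origin under its middle. Leave alone.
- bobbin2: The same.
- bobbin3: The same.
- bobbin4: The same, lying on the table.
- spool_blue: Spool of blue thread, 38 mm across, 48 mm high, standing on the table; origin at the centre of its foot. Leave alone.
- spool_white: The same in white.
- pin_box: Clear open box of pins, 75 x 95 x 26 mm; origin at the centre of its underside. Leave alone.
- scissors: Small scissors with orange handles, about 125 mm long, 9 mm high, lying flat; origin at the pivot, on the table. Leave alone.

How it is judged (in metres and radians):
On the way, in this order (a step that is already met when the one before it is completed fails the run):
1. the tweezers are lifted clear of the tool block in the fingers (height (world z) of each of tip_a, tip_b above 0.045 m and contact force between the fingers and tweezers above 1 N), for 0.2 s.
2. one point over each red pin, clear of it, kept steady for two seconds (((horizontal distance between tip_a and pin_a below 0.004 m and horizontal distance between tip_b and pin_b below 0.004 m) or (horizontal distance between tip_a and pin_b below 0.004 m and horizontal distance between tip_b and pin_a below 0.004 m)) and z of tip_a in the frame of pillow between 0.04 and 0.052 m and z of tip_b in the frame of pillow between 0.04 and 0.052 m and contact force between tweezers and pillow below 0.2 N and contact force between tweezers and pin_a below 0.2 N and contact force between tweezers and pin_b below 0.2 N and contact force between tweezers and stand below 0.2 N and contact force between the fingers and tweezers above 1 N and angle between tweezers's own z axis and vertical below 0.3 rad and linear speed of tweezers below 0.02 m/s and velocity of joint jaw between -0.08 and 0.08 rad/s), for 2 s.
At the end, for the whole second after the job is handed in: The fingers hold the tweezers upright (within 0.3 rad) and at rest, the end of one point within 4 mm (seen from above) of the centre of each red pin head, either way round, both ends at most 12 mm above the card and touching nothing (all of step 2); the arm keeps its last pose, push and grip.
It fails at once if the tweezers' points are pressed on the pillow or a pin with more than 8 N (contact force between tweezers and pillow above 8 N or contact force between tweezers and pin_a above 8 N or contact force between tweezers and pin_b above 8 N).
It fails at once if a bobbin, spool, the pin box or the scissors is shifted by more than 20 mm (distance of any of bobbin1, bobbin2, bobbin3, bobbin4, spool_blue, spool_white, pin_box, scissors from where it was at the start of the episode above 0.02 m).
It also fails if it takes over 35 s, if anything falls off the work surface, if the arm or the gripper's body presses on something with over 40 N, if the wrist force passes 120 N, or if a joint passes its speed limit or range.

## Working session

There is one attempt and no reset: what is moved stays moved. The work goes in short steps, Python scripts to look and compute and a tool call to move; the robot and the scene stay as the last step left them, time stands still between calls to the robot, and variables do not carry over. Pictures are saved under pics/ and viewed, at most 10 in all, crops included, and the job is handed in when it is done.

Besides the shell and the picture viewer there is one more tool, called after "Emit:" by a JSON object that holds its "method" and its "body", one argument or row to a line. step_arm: Moves the arm, as the interface text tells. Its arguments: {"type":"object","properties":{"commands":{"type":"string"},"newtons":{"type":"number"}},"required":["commands"]}

```bash
mkdir -p pics; cat > h.py <<'E'
from rig import *
import numpy as np, cv2
def ray(cam,uv):
    m=camera_model(cam);K=np.array(m["mtx"]);p=np.linalg.inv(K)@[uv[0],uv[1],1];d=p[:2].copy()
    for _ in range(20): d=p[:2]/(1+m["k1"]*(d@d))
    return np.array(m["eye"],float),np.array(m["rotation"])@[d[0],d[1],1]
def at(cam,uv,z):
    e,d=ray(cam,uv);return e+d*(z-e[2])/d[2]
def proj(cam,P):
    m=camera_model(cam);c=np.array(m["rotation"]).T@(np.array(P,float)-m["eye"]);d=c[:2]/c[2];d=d*(1+m["k1"]*(d@d))
    K=np.array(m["mtx"]);return (K@[d[0],d[1],1])[:2]
def tri(a,b):
    (e1,d1),(e2,d2)=ray("top",a),ray("scene",b)
    s=np.linalg.lstsq(np.c_[d1,-d2],e2-e1,rcond=None)[0];p,q=e1+s[0]*d1,e2+s[1]*d2
    return (p+q)/2,np.linalg.norm(p-q)
def snap(cam,n):
    im=capture(cam);cv2.imwrite(f"pics/{n}.png",im[:,:,::-1]);return im
E
python3 - <<'E'
from h import *
np.set_printoptions(precision=1,suppress=True)
a=snap("top","t0");b=snap("scene","s0")
cv2.imwrite("pics/both.png",cv2.resize(np.hstack([a,b]),(800,300),interpolation=cv2.INTER_AREA)[:,:,::-1])
for c in("top","scene"):
    print(c,camera_model(c)["eye"],camera_model(c)["rotation"])
    for l in("tweezers","stand","pin_a","grip","tip_a","pillow","spool_blue"):
        for r in spot_point(c,l)[:3]: print(l,np.array(r["xy"]),round(r["score"],2))
    for l in("tweezers","pin_a","stand"):
        for r in trace(c,l)[:3]: print("trace",l,np.array(r["rect"]),round(r["score"],2))
print(sense())
E
```

```text
top [ 376.9  -65.1 1075. ] [-0.1  0.7 -0.7  0.1]
tweezers [351.  219.7] 0.67
tweezers [394.1 141.6] 0.53
stand [344.9 211.3] 0.93
grip [359.3 218.5] 0.46
tip_a [358.7 113. ] 0.2
pillow [175.8 197.1] 0.93
spool_blue [393.3 141.8] 0.76
trace tweezers [356.2 221.5  20.3  13.4] 0.66
trace tweezers [139.3 232.5  35.1  16.2] 0.46
trace stand [349.4 210.7  48.7  52.7] 0.57
scene [965.3 125.3 714.6] [-0.2  0.5  0.8 -0.3]
tweezers [177.2 169. ] 0.48
stand [183.9 174.8] 0.76
grip [177.  155.6] 0.71
grip [151.4 164. ] 0.39
grip [203.  140.6] 0.26
tip_a [185.  167.5] 0.61
tip_a [176.8 167.9] 0.56
tip_a [335.5 242.2] 0.19
pillow [337.7 244.9] 0.75
spool_blue [104.7 213.3] 0.7
trace tweezers [177.  151.5  16.8  28.4] 0.45
trace stand [180.8 174.8  36.4  47.4] 0.83
{'time_s': 1.1, 'joints': array([ 1.1,  0.3,  1.5, -0. ,  1.3, -0.2]), 'dq': array([-0.,  0.,  0., -0., -0.,  0.]), 'tau': array([  0. , -41.2, -26. ,  -0. ,   0. ,   0. ]), 'eef_pos': array([127.8, 509.2, 248.3]), 'ee_rot': array([ 0. ,  0.1,  1. , -0. ]), 'force': array([-0.8, -0.6,  0.2]), 'wrist_torque': array([-0.,  0.,  0.]), 'grip_force': 0.0, 'grip_width': 1.001932210492402}
```

View pics/t0.png

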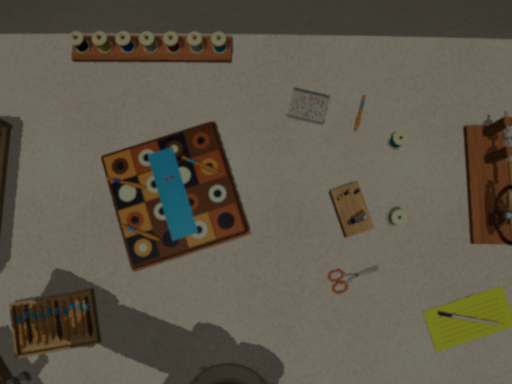

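View pics/s0.png

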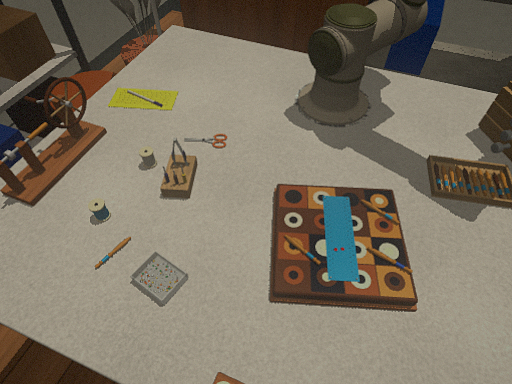

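The top view shows the tool block at (351,208) with the tweezers near (358,219), and the card with the red pins near (169,178). The scene view has the block at (180,175) and the pins near (338,249). Next I'll measure the pins, block and card by colour.

```bash
python3 - <<'E'
from h import *
np.set_printoptions(precision=2,suppress=True)
I={"top":cv2.imread("pics/t0.png"),"scene":cv2.imread("pics/s0.png")}
def big(c,x,y,w,h,s): return cv2.resize(I[c][y:y+h,x:x+w],None,fx=s,fy=s,interpolation=cv2.INTER_CUBIC)
A=np.hstack([big("top",320,173,60,70,6),big("scene",150,130,60,70,6)])
B=np.hstack([big("top",148,163,45,22,8),big("scene",316,238,45,22,8)])
cv2.imwrite("pics/c0.png",np.vstack([A,cv2.resize(B,(720,176))]))
# red-ness weighted on the blue card
for c,(x0,y0,x1,y1),z in(("top",(155,165,185,192),41.5),("scene",(328,240,352,258),41.5)):
    im=I[c].astype(float);w=np.clip(im[...,2]-0.9*im[...,1]-20,0,None)
    hs=cv2.cvtColor(I[c],cv2.COLOR_BGR2HSV)
    sub=im[y0:y1,x0:x1];print(c);
    r=(im[...,2]-im[...,1])[y0:y1,x0:x1]
    ys,xs=np.where(r>0);print([(x+x0,y+y0,int(r[y,x])) for y,x in zip(ys,xs)])
    blue=((im[...,0]-im[...,2])>60).astype(np.uint8)
    n,l,s,ce=cv2.connectedComponentsWithStats(blue);k=1+np.argmax(s[1:,4])
    rr=cv2.boxPoints(cv2.minAreaRect(np.argwhere(l==k)[:,::-1].astype(np.float32)))
    P=np.array([at(c,p,40) for p in rr]);print("card",P[:,:2].tolist(),[np.linalg.norm(P[i]-P[i-1]) for i in range(4)],P.mean(0))
for c in I:
    capture(c);m=trace(c,"stand")[0]["mask"]
    rr=cv2.boxPoints(cv2.minAreaRect(np.argwhere(m)[:,::-1].astype(np.float32)))
    P=np.array([at(c,p,34) for p in rr]);print("stand",c,P[:,:2].round(1).tolist(),[np.linalg.norm(P[i]-P[i-1]) for i in range(4)],P.mean(0))
E
```

```text
top
[(np.int64(180), np.int64(165), 4), (np.int64(181), np.int64(165), 1), (np.int64(183), np.int64(166), 1), (np.int64(184), np.int64(166), 1), (np.int64(172), np.int64(175), 10), (np.int64(171), np.int64(176), 30), (np.int64(172), np.int64(176), 51), (np.int64(173), np.int64(176), 22), (np.int64(171), np.int64(177), 22), (np.int64(172), np.int64(177), 44), (np.int64(173), np.int64(177), 18), (np.int64(166), np.int64(178), 27), (np.int64(167), np.int64(178), 20), (np.int64(165), np.int64(179), 23), (np.int64(166), np.int64(179), 59), (np.int64(167), np.int64(179), 45), (np.int64(165), np.int64(180), 6), (np.int64(166), np.int64(180), 35), (np.int64(167), np.int64(180), 23)]Traceback (most recent call last):
  File "<stdin>", line 18, in <module>
  File "h.py", line 8, in at
    e,d=ray(cam,uv);return e+d*(z-e[2])/d[2]
        ~~~^^^^^^^^
  File "h.py", line 6, in ray
    return np.array(m["eye"],float),np.array(m["rotation"])@[d[0],d[1],1]
                                    ~~~~~~~~~~~~~~~~~~~~~~~^~~~~~~~~~~~~~
ValueError: matmul: Input operand 1 has a mismatch in its core dimension 0, with gufunc signature (n?,k),(k,m?)->(n?,m?) (size 3 is different from 4)
```

View pics/c0.png

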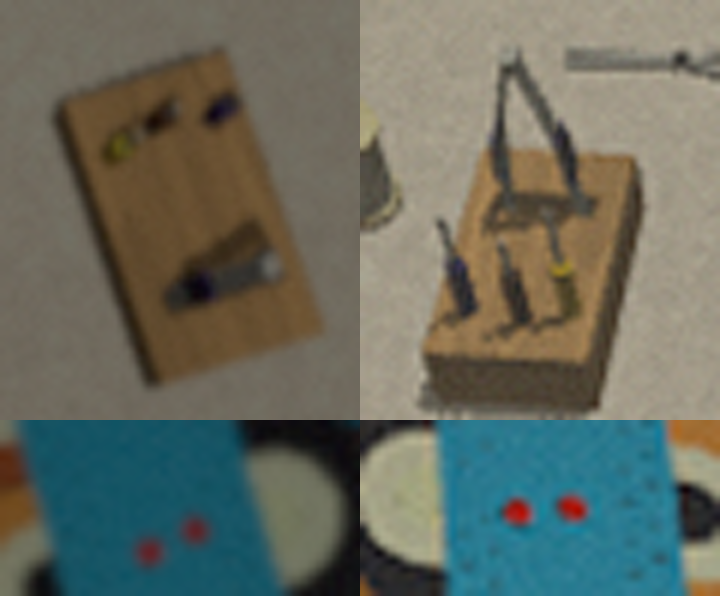

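The crop shows the tweezers' closed end at top (365,217) and scene (175,139), with the dark grips below it and the block's long edges clear. The rotation is a quaternion, so I'll fix that.

```bash
sed -i '1i from scipy.spatial.transform import Rotation as R' h.py
sed -i 's/np.array(m\["rotation"\])\.T/Q(m).T/; s/np.array(m\["rotation"\])@/Q(m)@/' h.py
cat >> h.py <<'E'
def Q(m): return R.from_quat(np.roll(m["rotation"],-1)).as_matrix()
E
python3 - <<'E'
from h import *
np.set_printoptions(precision=1,suppress=True)
I={"top":cv2.imread("pics/t0.png"),"scene":cv2.imread("pics/s0.png")}
pins={}
for c,(x0,y0,x1,y1) in(("top",(160,172,178,184)),("scene",(328,242,348,256))):
    im=I[c].astype(float);d=im[...,2]-im[...,1]
    w=np.zeros(d.shape);w[y0:y1,x0:x1]=np.clip(d+30,0,None)[y0:y1,x0:x1]
    n,l,s,_=cv2.connectedComponentsWithStats((w>0).astype(np.uint8))
    pins[c]=[]
    for k in range(1,n):
        if s[k,4]<4: continue
        ys,xs=np.where(l==k);ww=w[ys,xs];p=(np.average(xs,weights=ww),np.average(ys,weights=ww));pins[c].append(at(c,p,41.5));print(c,s[k,4],p,pins[c][-1])
    print("gap",np.linalg.norm(pins[c][0]-pins[c][1]))
    blue=((im[...,0]-im[...,2])>40).astype(np.uint8)
    n,l,s,ce=cv2.connectedComponentsWithStats(blue);k=1+np.argmax(s[1:,4])
    rr=cv2.boxPoints(cv2.minAreaRect(np.argwhere(l==k)[:,::-1].astype(np.float32)))
    P=np.array([at(c,p,40) for p in rr]);print("card",P[:,:2].tolist(),[np.linalg.norm(P[i]-P[i-1]) for i in range(4)],P.mean(0))
    hsv=cv2.cvtColor(I[c],cv2.COLOR_BGR2HSV)
# stand top corners read from crop (6x)
o=np.array([320,173]);C=np.array([[62,100],[225,48],[322,332],[155,383]])/6+o-.5
P=np.array([at("top",p,34) for p in C]);print("stand top",P[:,:2].tolist(),[np.linalg.norm(P[i]-P[i-1]) for i in range(4)],P.mean(0))
o=np.array([150,130]);C=np.array([[425,352],[585,360],[637,157],[487,150]])-[360,0];C=C/6+o-.5
P=np.array([at("scene",p,34) for p in C]);print("stand scene",P[:,:2].tolist(),[np.linalg.norm(P[i]-P[i-1]) for i in range(4)],P.mean(0))
t=np.array([270,265])/6+[320,173]-.5;s=np.array([150,55])/6+[150,130]-.5
print("end",at("top",t,122),at("scene",s,122),tri(t,s))
print("tipsScene",at("scene",np.array([150,215])/6+[150,130]-.5,34),at("scene",np.array([222,208])/6+[150,130]-.5,34))
s=sense();print(R.from_quat(np.roll(s["ee_rot"],-1)).as_matrix())
E
```

```text
top 16 (np.float64(171.8990291262136), np.float64(176.35339805825242)) [552.  144.2  41.5]
top 15 (np.float64(166.25486725663717), np.float64(179.04778761061948)) [545.2 157.7  41.5]
gap 15.061250686535141
card [[606.4863708801012, 211.501034922406], [627.1642125281468, 147.38774789084695], [416.8763858108855, 76.46377013496738], [397.1905019051185, 138.76354899807984]] [np.float64(221.57504965267336), np.float64(67.36532275000788), np.float64(221.92607031663812), np.float64(65.33602736273495)] [511.9 143.5  40. ]
scene 14 (np.float64(342.170902716915), np.float64(248.5521472392638)) [546.5 159.   41.5]
scene 11 (np.float64(335.2679965307892), np.float64(249.07372072853425)) [553.5 145.5  41.5]
gap 15.292550907996619
card [[423.3167652941514, 75.62330576718398], [385.9943613386225, 143.18627091637057], [606.1215790790836, 209.74131156396092], [636.3366111342568, 152.8737382326717]] [np.float64(226.59453664607), np.float64(77.18624292430538), np.float64(229.9686183498931), np.float64(64.39618823101799)] [512.9 145.4  40. ]
stand top [[525.9775467203043, -239.6392756589516], [548.0851523775003, -306.45088689398597], [433.19904434482595, -342.9391202979522], [412.271716259673, -275.3864543147878]] [np.float64(119.19260322098056), np.float64(70.37426819310775), np.float64(120.54131655095543), np.float64(70.71998120910813)] [ 479.9 -291.1   34. ]
stand scene [[547.6647535373579, -303.6447868599385], [525.8689990429866, -239.65484731053863], [413.61467622399425, -275.6743665047554], [435.67816166472676, -340.5447612819232]] [np.float64(117.90930782423574), np.float64(67.60005382775044), np.float64(117.8916398839761), np.float64(68.51981836183607)] [ 480.7 -289.9   34. ]
end [ 452.9 -300.9  122. ] [ 453.5 -299.6  122. ] (array([ 452.8, -300.7,  121. ]), np.float64(0.7839008166858998))
tipsScene [ 466.4 -310.5   34. ] [ 450.6 -283.2   34. ]
[[-1.   0.2  0. ]
 [ 0.2  1.  -0. ]
 [-0.  -0.  -1. ]]
```

```bash
cat >> h.py <<'E'
def go(pos,psi):
    s=sense();M=R.from_quat(np.roll(s["ee_rot"],-1)).as_matrix();p=np.array(s["eef_pos"])
    y=M[:,1];cur=np.arctan2(y[1],y[0]);d=M.T@(np.array(pos)-p)/10
    Z=np.array([[np.sin(psi),np.cos(psi),0],[-np.cos(psi),np.sin(psi),0],[0,0,-1]])
    rv=R.from_matrix(M.T@Z).as_rotvec();print("t",s["time_s"],"cm",d.round(2),"rv",rv.round(3),"psi now",cur.round(3),"pos",p.round(1))
E
python3 -c "
from h import *
go([455,-60,240],1.878);go([453.2,-299.8,200],1.878)"
```

```text
Traceback (most recent call last):
  File "h.py", line 24, in go
    rv=R.from_matrix(M.T@Z).as_rotvec();print("t",s["time_s"],"cm",d.round(2),"rv",rv.round(3),"psi now",cur.round(3),"pos",p.round(1))
       ~~~~~~~~~~~~~^^^^^^^
  File "scipy/spatial/transform/_rotation.pyx", line 1143, in scipy.spatial.transform._rotation.Rotation.from_matrix
ValueError: Non-positive determinant (left-handed or null coordinate frame) in rotation matrix 0: [[-8.50931506e-01  5.25276662e-01  3.71683910e-05]
 [ 5.25276662e-01  8.50931506e-01  1.25899221e-05]
 [ 2.50145627e-05 -3.02368497e-05  9.99999999e-01]].
```

```bash
sed -i 's/Z=np.array.*/Z=np.array([[-np.sin(psi),np.cos(psi),0],[np.cos(psi),np.sin(psi),0],[0,0,-1]])/' h.py
python3 -c "
from h import *
go([455,-60,240],1.878);go([453.2,-299.8,200],1.878)"
```

```text
t 1.1 cm [-45.59 -47.25   0.83] rv [-0.     0.    -0.553] psi now 1.325 pos [127.8 509.2 248.3]
t 1.1 cm [-51.25 -70.55   4.83] rv [-0.     0.    -0.553] psi now 1.325 pos [127.8 509.2 248.3]
```

Emit:
{"method": "step_arm", "body": {
  "commands": "0.7 -12 -12 0.3 0 0 -0.15; 0.7 -24 -24 0.5 0 0 -0.3; 0.7 -36 -36 0.7 0 0 -0.45; 0.7 -45.6 -47.2 0.8 0 0 -0.553; 0.7 -45.6 -47.2 0.8 0 0 -0.553; 0.7 -45.6 -47.2 0.8 0 0 -0.553; 0.7 -45.6 -47.2 0.8 0 0 -0.553; 0.7 -45.6 -47.2 0.8 0 0 -0.553; 0.7 -45.6 -47.2 0.8 0 0 -0.553; 0.7 -45.6 -47.2 0.8 0 0 -0.553; 0.7 -45.6 -47.2 0.8 0 0 -0.553; 0.7 -45.6 -47.2 0.8 0 0 -0.553; 0.7 -45.6 -47.2 0.8 0 0 -0.553; 0.7 -45.6 -47.2 0.8 0 0 -0.553; 0.7 -45.6 -47.2 0.8 0 0 -0.553; 0.7 -51.2 -70.5 4.8 0 0 -0.553; 0.7 -51.2 -70.5 4.8 0 0 -0.553; 0.7 -51.2 -70.5 4.8 0 0 -0.553; 0.7 -51.2 -70.5 4.8 0 0 -0.553; 0.7 -51.2 -70.5 4.8 0 0 -0.553",
  "newtons": 25
}}

```text
time_s: 2.77
eef_pos: [445.3, -218.8, 211.8]
ee_rot: [0.0, -0.153, 0.988, -0.0]
force: [-0.0, 0.2, 0.8]
grip_width: 0.698
grip_force: 0.0
```

```bash
python3 -c "
from h import *
print(sense()['joints'],sense()['grip_width']);go([453.2,-299.8,200],1.878);go([453.2,-299.8,68],1.878)"
```

```text
[-6.93227237e-01  2.82016867e-01  1.63837059e+00  5.56465405e-05
  1.22083367e+00 -2.57088139e+00] 0.6981802670426474
t 2.7667 cm [ 1.7  -7.96  1.18] rv [-0.  0. -0.] psi now 1.878 pos [ 445.3 -218.8  211.8]
t 2.7667 cm [ 1.7  -7.96 14.38] rv [-0.  0. -0.] psi now 1.878 pos [ 445.3 -218.8  211.8]
```

Emit:
{"method": "step_arm", "body": {
  "commands": "0.7 1.7 -8 1.2 0 0 0; 0.7 1.7 -8 1.2 0 0 0; 0.7 1.7 -8 1.2 0 0 0; 0.7 1.7 -8 1.2 0 0 0"
}}

```text
time_s: 3.1
eef_pos: [453.2, -299.3, 199.1]
ee_rot: [-0.0, -0.152, 0.988, 0.001]
force: [-0.1, 0.6, -0.1]
grip_width: 0.699
grip_force: 0.0
```

```bash
python3 -c "
from h import *
print(sense()['joints'],sense()['dq'].round(3));go([453.2,-299.8,68],1.878)"
```

```text
[-7.99505372e-01  3.95078039e-01  1.51487037e+00  5.60634729e-05
  1.23312908e+00 -2.67496491e+00] [ 0.048 -0.05   0.037  0.006  0.006  0.008]
t 3.1 cm [ 0.   -0.07 13.11] rv [ 0.001 -0.001 -0.003] psi now 1.875 pos [ 453.2 -299.3  199.1]
```

Emit:
{"method": "step_arm", "body": {
  "commands": "0.7 0 0 4 0 0 0; 0.7 0 0 8 0 0 0; 0.7 0 0 10.5 0 0 0; 0.7 0 0 11.5 0 0 0; 0.7 0 0 12 0 0 0; 0.7 0 0 12 0 0 0; 0.7 0 0 12 0 0 0"
}}

```text
time_s: 3.68
eef_pos: [454.4, -298.2, 81.7]
ee_rot: [0.001, -0.153, 0.988, -0.001]
force: [-0.1, 0.6, 0.1]
grip_width: 0.7
grip_force: 0.0
```

```bash
python3 - <<'E'
from h import *
a=snap("top","t1");b=snap("scene","s1")
cv2.imwrite("pics/c1.png",cv2.resize(b[110:210,130:260],None,fx=6,fy=6,interpolation=cv2.INTER_CUBIC)[:,:,::-1])
go([453.2,-299.8,68],1.878);print(sense()["force"])
E
```

```text
t 3.7833 cm [ 0.15 -0.1   1.37] rv [-0.003  0.001  0.   ] psi now 1.878 pos [ 454.3 -298.4   81.7]
[0.0849283  0.23407006 0.47224354]
```

View pics/c1.png

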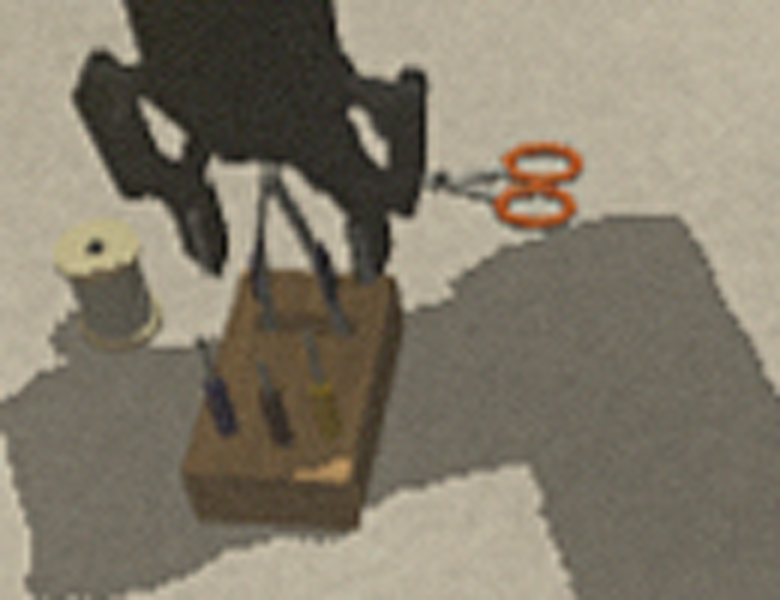

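The picture shows the fingers, tips at (215,270) and (375,275), standing either side of the grips at (257,270) and (322,260). The closed end is just below the body. I'll lower the last 12 mm and close gently.

Emit:
{"method": "step_arm", "body": {
  "commands": "0.7 0.1 -0.1 0.6 0 0 0; 0.7 0.1 -0.1 1.2 0 0 0; 0.7 0.1 -0.1 1.2 0 0 0; 0.45 0.1 -0.1 1.2 0 0 0; 0.38 0.1 -0.1 1.2 0 0 0; 0.35 0.1 -0.1 1.2 0 0 0; 0.33 0.1 -0.1 1.2 0 0 0; 0.33 0.1 -0.1 1.2 0 0 0; 0.33 0.1 -0.1 1.2 0 0 0; 0.33 0.1 -0.1 1.2 0 0 0",
  "newtons": 25
}}

```text
time_s: 4.62
eef_pos: [453.0, -299.2, 68.1]
ee_rot: [0.0, -0.153, 0.988, -0.0]
force: [0.3, 0.6, 1.8]
grip_width: 0.328
grip_force: 4.1
```

Emit:
{"method": "step_arm", "body": {
  "commands": "0.33 0 0 -1 0 0 0; 0.33 0 0 -3 0 0 0; 0.33 0 0 -6 0 0 0; 0.33 0 0 -9 0 0 0; 0.33 0 0 -11 0 0 0; 0.33 0 0 -11 0 0 0; 0.33 0 0 -11 0 0 0; 0.33 0 0 -11 0 0 0"
}}

```text
time_s: 5.28
eef_pos: [452.6, -298.9, 177.4]
ee_rot: [-0.0, -0.153, 0.988, 0.0]
force: [1.0, -0.4, -0.8]
grip_width: 0.33
grip_force: 3.4
```

```bash
python3 -c "
from h import *
print(sense()['joints'].round(2),sense()['grip_force']);go([549.3,151.6,135],2.039)"
```

```text
[-0.8   0.42  1.54 -0.    1.18 -2.68] 3.3721331373089924
t 5.2833 cm [-22.84  40.02   4.26] rv [ 0.001 -0.001 -0.161] psi now 1.878 pos [ 452.6 -298.9  177.4]
```

Emit:
{"method": "step_arm", "body": {
  "commands": "0.33 -0.7 1.2 0 0 0 0; 0.33 -2 3.5 0 0 0 -0.015; 0.33 -3.7 6.5 0 0 0 -0.03; 0.33 -5.4 9.5 0 0 0 -0.045; 0.33 -7.1 12.5 0 0 0 -0.06; 0.33 -8.8 15.5 0 0 0 -0.075; 0.33 -10.6 18.5 0 0 0 -0.09; 0.33 -12.3 21.5 0 0 0 -0.105; 0.33 -14 24.5 0 0 0 -0.12; 0.33 -15.7 27.5 0 0 0 -0.135; 0.33 -17.4 30.5 0 0 0 -0.15; 0.33 -19.2 33.5 0.5 0 0 -0.161; 0.33 -20.8 36.5 1 0 0 -0.161; 0.33 -22 38.5 2 0 0 -0.161; 0.33 -22.6 39.6 3 0 0 -0.161; 0.33 -22.8 40 4 0 0 -0.161; 0.33 -22.8 40 4.2 0 0 -0.161; 0.33 -22.8 40 4.2 0 0 -0.161; 0.33 -22.8 40 4.2 0 0 -0.161"
}}

```text
time_s: 6.87
eef_pos: [549.3, 149.8, 136.1]
ee_rot: [-0.0, -0.231, 0.973, -0.0]
force: [0.6, -0.2, -0.4]
grip_width: 0.331
grip_force: 3.4
```

```bash
python3 - <<'E'
from h import *
np.set_printoptions(precision=1,suppress=True)
b=snap("scene","s2");a=snap("top","t2")
A=cv2.resize(b[180:270,285:385],(600,540),interpolation=cv2.INTER_CUBIC)
cv2.imwrite("pics/c2.png",A[:,:,::-1])
go([549.3,151.6,106],2.039);print(sense()["grip_width"],sense()["grip_force"],sense()["dq"])
for r in spot_point("scene","tip_a")[:4]: print(r["xy"],r["score"])
p=sense()["eef_pos"];u=np.array([np.cos(2.039),np.sin(2.039),0])
for s in(1,-1):print("pred",proj("scene",[p[0],p[1],p[2]-60]+s*10.5*u))
for q in([552.7,144.9,41.5],[545.9,158.3,41.5]): print("pin",proj("scene",q))
E
```

```text
t 6.9667 cm [-0.   0.2  3.1] rv [-0.  0. -0.] psi now 2.037 pos [549.6 150.  136.6]
0.3297618391278268 3.3718746132217348 [ 0. -0. -0.  0. -0.  0.]
[343.3, 237.7] 0.75
[331.9, 239.0] 0.36
pred [345.9 239.8]
pred [336.  240.5]
pin [335.1 248.7]
pin [341.9 248.2]
```

View pics/c2.png

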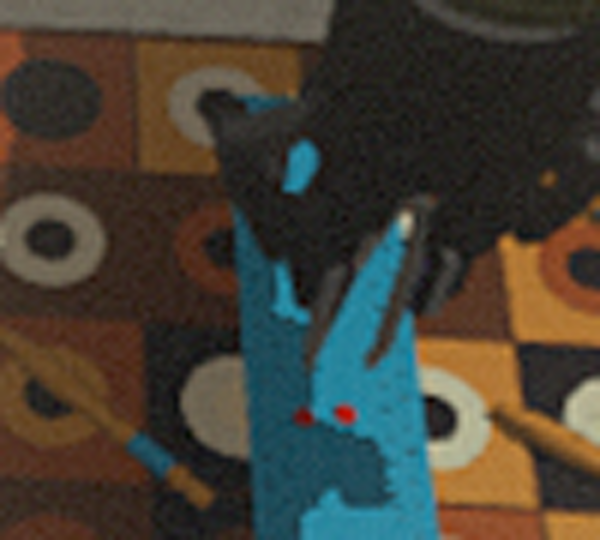

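The tip ends show at scene (337.5,240) and (347,240), about 1 px right of the prediction. The pins are at (335,249) and (342,249). I'll lower, squeeze to about a 15 mm gap, and compare again from near.

Emit:
{"method": "step_arm", "body": {
  "commands": "0.32 0 0 0.8 0 0 0; 0.31 0 0 1.6 0 0 0; 0.3 0 0 2.2 0 0 0; 0.295 0 0 2.6 0 0 0; 0.287 0 0 2.7 0 0 0; 0.287 0 0 2.7 0 0 0; 0.287 0 0 2.7 0 0 0; 0.287 0 0 2.7 0 0 0"
}}

```text
time_s: 7.68
eef_pos: [549.5, 151.1, 109.3]
ee_rot: [0.0, -0.232, 0.973, -0.0]
force: [-0.4, -1.1, 0.5]
grip_width: 0.286
grip_force: 5.2
```

```bash
python3 - <<'E'
from h import *
np.set_printoptions(precision=1,suppress=True)
b=snap("scene","s3");a=snap("top","t3")
A=cv2.resize(b[215:260,315:365],(500,450),interpolation=cv2.INTER_CUBIC);B=cv2.resize(a[165:192,155:185],(300,270),interpolation=cv2.INTER_CUBIC)
o=np.zeros((450,800,3),np.uint8);o[:,:500]=A;o[:270,500:]=B
cv2.imwrite("pics/c3.png",o[:,:,::-1])
go([549.3,151.6,106],2.039);print(sense()["grip_width"],sense()["grip_force"],sense()["force"])
for r in spot_point("scene","tip_a")[:4]: print(r["xy"],r["score"])
p=sense()["eef_pos"];u=np.array([np.cos(2.039),np.sin(2.039),0])
for s in(1,-1):print("pred",proj("scene",[p[0],p[1],p[2]-60]+s*7.6*u))
E
```

```text
t 7.7833 cm [-0.   0.1  0.3] rv [-0.  0.  0.] psi now 2.039 pos [549.5 151.  109.2]
0.29189553985237754 5.2138701186476055 [-0.6 -1.1 -0.2]
[342.8, 248.2] 0.68
[334.8, 247.5] 0.54
pred [342.4 246.4]
pred [335.5 246.9]
```

View pics/c3.png

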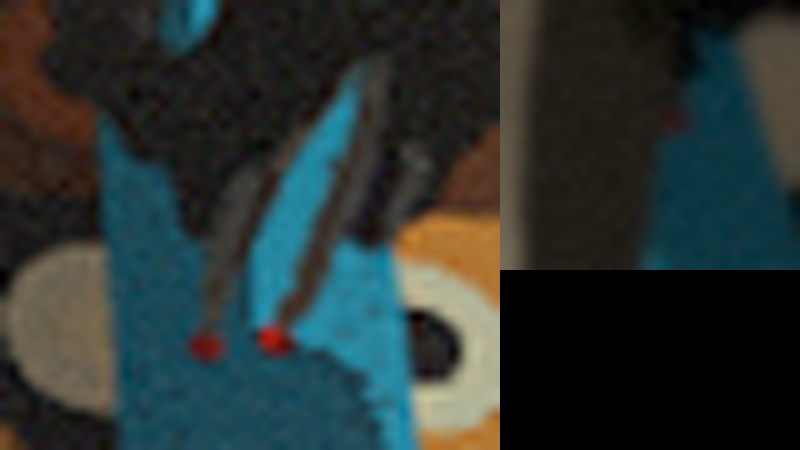

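The view shows tip ends at scene about (336,248) and (343.7,247.5), just behind the pins at (335.6,249.7) and (342.4,249). Next I'll turn the residual into mm.

```bash
python3 - <<'E'
from h import *
np.set_printoptions(precision=2,suppress=True)
u=np.array([np.cos(2.039),np.sin(2.039)])
for t,q in(((336,248.2),(335.6,249.7)),((343.7,247.5),(342.4,249.0))):
    P=at("scene",q,41.5)
    for z in(47,49,51):
        d=(at("scene",t,z)-P)[:2];print(z,"tip-pin world",d,"along u",d@u,"across(tool x)",d@[-u[1],u[0]])
E
```

```text
47 tip-pin world [-0.57 -0.29] along u -0.004213197931764118 across(tool x) 0.6385848323866516
49 tip-pin world [ 0.66 -0.35] along u -0.6159986444853716 across(tool x) -0.4320501970099326
51 tip-pin world [ 1.9  -0.42] along u -1.2277840910389537 across(tool x) -1.5026852264065298
47 tip-pin world [-1.28  1.44] along u 1.8636632163694686 across(tool x) 0.4935918208842114
49 tip-pin world [-0.03  1.33] along u 1.2008954129982585 across(tool x) -0.5783661654398383
51 tip-pin world [1.23 1.22] along u 0.5381276096271256 across(tool x) -1.6503241517636722
```

Both points are within about 1 mm, and the gap is about 1.5 mm too wide. I'll lower 2 mm, squeeze slightly, and hold.

Emit:
{"method": "step_arm", "body": {
  "commands": "0.285 0 0 0.1 0 0 0; 0.282 0 0 0.2 0 0 0; 0.28 0 0 0.2 0 0 0; 0.28 0 0 0.2 0 0 0; 0.28 0 0 0.2 0 0 0; 0.28 0 0 0.2 0 0 0; 0.28 0 0 0.2 0 0 0; 0.28 0 0 0.2 0 0 0; 0.28 0 0 0.2 0 0 0; 0.28 0 0 0.2 0 0 0"
}}

```text
time_s: 8.67
eef_pos: [549.3, 151.0, 107.0]
ee_rot: [-0.0, -0.232, 0.973, -0.0]
force: [-0.8, 0.5, -1.0]
grip_width: 0.281
grip_force: 5.8
```

```bash
python3 - <<'E'
from h import *
b=snap("scene","s4")
cv2.imwrite("pics/c4.png",cv2.resize(b[225:260,320:360],(640,560),interpolation=cv2.INTER_CUBIC)[:,:,::-1])
s=sense();print(s["eef_pos"],s["grip_width"],s["grip_force"],s["force"])
E
```

```text
[549.30486821 151.03421565 106.9532723 ] 0.28092271280595993 5.8501216024160385 [-0.33445736  0.90482609 -1.032623  ]
```

View pics/c4.png

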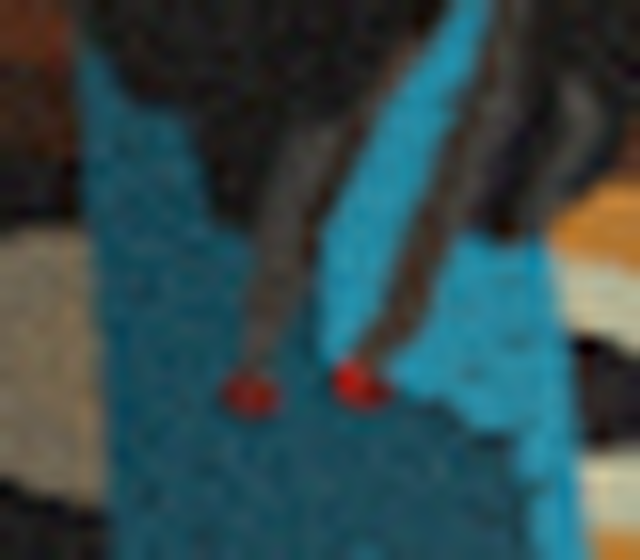

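The points now sit over both heads: tips at crop (260,372) and (373,358), pins at (250,395) and (358,385). That leaves about 1 mm of error. I'll hold it there.

Emit:
{"method": "step_arm", "body": {
  "commands": "0.28 0 0 0 0 0 0; 0.28 0 0 0 0 0 0; 0.28 0 0 0 0 0 0; 0.28 0 0 0 0 0 0; 0.28 0 0 0 0 0 0; 0.28 0 0 0 0 0 0; 0.28 0 0 0 0 0 0; 0.28 0 0 0 0 0 0; 0.28 0 0 0 0 0 0; 0.28 0 0 0 0 0 0; 0.28 0 0 0 0 0 0; 0.28 0 0 0 0 0 0; 0.28 0 0 0 0 0 0; 0.28 0 0 0 0 0 0; 0.28 0 0 0 0 0 0; 0.28 0 0 0 0 0 0; 0.28 0 0 0 0 0 0; 0.28 0 0 0 0 0 0; 0.28 0 0 0 0 0 0; 0.28 0 0 0 0 0 0"
}}

```text
time_s: 10.38
eef_pos: [549.3, 151.0, 107.0]
ee_rot: [-0.0, -0.232, 0.973, 0.0]
force: [0.1, -0.1, -0.1]
grip_width: 0.282
grip_force: 5.9
```

Emit:
{"method": "step_arm", "body": {
  "commands": "0.28 0 0 0 0 0 0; 0.28 0 0 0 0 0 0; 0.28 0 0 0 0 0 0; 0.28 0 0 0 0 0 0; 0.28 0 0 0 0 0 0; 0.28 0 0 0 0 0 0; 0.28 0 0 0 0 0 0; 0.28 0 0 0 0 0 0; 0.28 0 0 0 0 0 0; 0.28 0 0 0 0 0 0; 0.28 0 0 0 0 0 0; 0.28 0 0 0 0 0 0; 0.28 0 0 0 0 0 0; 0.28 0 0 0 0 0 0; 0.28 0 0 0 0 0 0; 0.28 0 0 0 0 0 0; 0.28 0 0 0 0 0 0; 0.28 0 0 0 0 0 0; 0.28 0 0 0 0 0 0; 0.28 0 0 0 0 0 0"
}}

```text
time_s: 12.05
eef_pos: [549.3, 151.0, 107.0]
ee_rot: [0.0, -0.232, 0.973, 0.0]
force: [0.4, -0.1, -0.4]
grip_width: 0.28
grip_force: 5.8
```

```bash
python3 -c "
from h import *
s=sense();print(s['eef_pos'],s['grip_width'],s['force']);print(finish_job())"
```

```text
[549.31506529 151.01878478 106.97005511] 0.2801896190884545 [ 0.38046929 -0.1417368  -0.39716161]
the job is handed in; nothing more can be done
None
```

I handed the job in at about 12 s with the tweezers held upright, one point over each red pin head (about 1 mm off by the last picture, roughly 5 mm clear of the heads) and the gap held steady for over 3 s; no verdict was returned.

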